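# Pack the sealed samples for the courier

## Robot

A 6-joint arm with a two-finger parallel gripper is mounted at the origin on the work surface. World frame = base frame: x ahead of the robot, y to its left, z up, the work surface at z = 0. Lengths are in m, angles in rad, forces in N, time in s.
With the tool pointing down it reaches from about 0.35 to 0.975 m from the base axis. Payload 4.9 kg.
Tool frame: the origin (TCP) lies at the very end of the fingers, on their centre line; the grasp point (between the pads) lies 19 mm behind it; z points along the fingers, x is the direction in which the jaws open and shut, and the axes are right-handed (so a half turn about z gives the same grasp; the last joint's range is limited). The gripper opens to 85 mm and grips with 20 to 120 N. Pads are 22 mm wide; open, the fingers measure 114 mm over their backs; the gripper's body (76 mm by 85 mm) begins 54 mm behind the grasp point. The pads swing forward as they close: fully open they stand 13 mm farther back than shut.
Start: joints at [0.987, 0.053, 1.613, -0, 1.476, -0.119], TCP at [0.28, 0.559, 0.231] pointing down, gripper open.
Joint ranges: [-3.01, 3.01], [-1.01, 2.22], [0.06, 2.58], [-1.02, 4.17], [0.09, 2.62], [-3.14, 3.14]. Speed limits (rad/s): [2.57, 2.57, 3.14, 3.14, 3.14, 3.14].

## Interface

Orientations are given as a rotation vector (axis times angle).
In Python, from station import ctrl gives the robot as it stands.
- The arm moves only by the shell command python3 -m handwheel 'ROWS' [OPENING] [FORCE]. ROWS is a JSON object of lists of equal length, an entry for each row: "offset": the shift along the world's x, y, z in units of 40 mm (1.0 is 40 mm), a list of three; "roll": the turn about the world's z in units of 6 degrees (1.0 is 6 degrees). A call has exactly 10 rows; each row is the pose to reach, as a shift and turn from the pose commanded when the call began; what a row does not reach only later rows make up. A row lasts 1/10 s, in which the tool goes at most 50 mm and 8.59 degrees, less where a joint would pass 70% of its speed; a pose out of reach is approached as far as the arm can. A call with a gripper value outside its range is refused whole. OPENING is the finger opening in mm, from 0 to 85.4, set as the call begins (- or left out, the last holds). The fingers move at their own pace and stop on an object; FORCE is the grip in N (left out, the last holds). Time passes only in rows, so rows that repeat a pose let the fingers close, or fill a call up. It gives the time, the measured TCP pose, the force and the opening at its end, in the units of the state.
- ctrl.get_obs(): the state, without advancing time (a new reading comes with each control period).
- ctrl.get_image(name): name is "scene" or "top"; returns a dict with "img" (400x640x3 uint8, red, green, blue), "fx", "fy", "cx", "cy" (pixels), "T" (4x4, takes a point from camera to world coordinates). Camera axes: x right, y down, z forward; pixel columns grow to the right and rows downward; lengths in m; the calibration is good to about 2 mm. A picture is of the moment at which its call begins. There is no depth.
- ctrl.finish_job(): hands the job in, once; it reports no verdict.
The state is a dict: "t": time; "q": joint angles; "dq": joint speeds; "effort": joint torques, N m; "tool_pos": TCP position; "tool_rot": TCP orientation; "contact_force": force on the tool from outside, world axes, zero at the start; "wrist_torque": the same for the moment, N m; "opening": finger opening in m.
Only numpy, scipy, OpenCV 4.12 (cv2) and the standard library are available. Lean on these libraries where they do the work, as an engineer would, in place of code of your own. Each camera call takes 0.05 s, during which the arm holds its last target.

## Task

Pack the four sealed samples from the table - the capped tube, the lidded jar, the taped carton and the capped square bottle - into the blue courier caddy, each standing upright on the floor of the foam pocket cut to its shape; set them down gently, do not drop them. The open jar and the open tube do not belong: leave them standing where they are.

Things in the scene. Friction and masses are not known exactly. Their poses are not given: they have to be found in the camera images.
- tube_mid (a point): Sealed sample tube: slim upright white round tube with paper label and a white ribbed screw cap, 29 mm across the cap, 28 mm the body, 100 mm tall in all (cap the top 24 mm), about 50 g, loose. Point on its axis half-way up; z along the axis, upward.
- jar_mid (a point): Sealed specimen jar: wide upright white round jar with paper label and a flat white ribbed screw lid, 60 mm across the lid (61 over its ribs), 57 mm the body, 75 mm tall in all (lid the top 20 mm), about 120 g, loose. Point on its axis half-way up; z along the axis, upward.
- carton_mid (a point): Sealed cardboard carton, closed with a strip of white tape along its top, 80 mm (its x) by 40 mm (its y) by 70 mm tall (its z), about 90 g, loose, standing at any yaw. Point at its centre.
- flask_mid (a point): Sealed square bottle: white body 44 x 44 mm (sides along its x and y) and 60 mm tall with paper label, a short neck and a white round screw cap 34 mm across (35 over its ribs) reaching from 67 mm up to 85 mm, about 110 g, loose, at any yaw. Point on its axis half-way up (42.5 mm from its foot); z upward.
- open_jar_mid (a point): Open look-alike: white round jar without a lid, empty and hollow, 57 mm across, 66 mm tall, loose. Not to be packed. Point on its axis half-way up.
- open_tube_mid (a point): Open look-alike: slim white round tube without a cap, empty and hollow, 28 mm across, 90 mm tall, loose. Not to be packed. Point on its axis half-way up. Nothing standing among these things is taller than 100 mm; a few low items (under 20 mm) lie between them.
- tube_pocket (a point): Small round pocket, 44 mm across (for the sealed tube), 22 mm deep with flat floor, in a white foam insert (109 mm square, 30 mm thick). Four inserts, two by two in changing order, fill the fixed blue courier caddy (232 mm square, rim 40 mm above the table, a steel loop handle on two sides). Point: centre of the pocket floor, 13 mm above the table; z up, x and y along the insert's sides.
- jar_pocket (a point): Large round pocket, 76 mm across (for the sealed jar), 22 mm deep with flat floor, in a white foam insert (109 mm square, 30 mm thick). Four inserts, two by two in changing order, fill the fixed blue courier caddy (232 mm square, rim 40 mm above the table, a steel loop handle on two sides). Point: centre of the pocket floor, 13 mm above the table; z up, x and y along the insert's sides.
- carton_pocket (a point): Oblong pocket, 96 mm (x) by 56 mm (y), for the carton either way round, 22 mm deep with flat floor, in a white foam insert (109 mm square, 30 mm thick). Four inserts, two by two in changing order, fill the fixed blue courier caddy (232 mm square, rim 40 mm above the table, a steel loop handle on two sides). Point: centre of the pocket floor, 13 mm above the table; z up, x and y along the insert's sides.
- flask_pocket (a point): Square pocket, 60 x 60 mm, for the square bottle any way round, 22 mm deep with flat floor, in a white foam insert (109 mm square, 30 mm thick). Four inserts, two by two in changing order, fill the fixed blue courier caddy (232 mm square, rim 40 mm above the table, a steel loop handle on two sides). Point: centre of the pocket floor, 13 mm above the table; z up, x and y along the insert's sides.
There are look-alikes about, which are no part of the job. What is shaped like the part that bears open_jar_mid but turquoise is not meant. What is shaped like the part that bears carton_mid but red is not meant.

How it is judged:
By the outcome, as a careful person would: the job done as asked, in the order asked, and still so for the second after the job is handed in, with the robot touching nothing.
It also fails if it takes over 120 s, if anything falls off the work surface, if the arm or the gripper's body presses on something with over 40 N, if the wrist force passes 120 N, or if a joint passes its speed limit or range.

## Working session

There is one attempt and no reset: what is moved stays moved. The work goes in short steps, Python scripts to look and compute and a shell command to move; the robot and the scene stay as the last step left them, time stands still between calls to the robot, and variables do not carry over. Pictures are saved under pics/ and viewed, and the job is handed in when it is done.

```bash
ls; mkdir -p pics
python3 - <<'E'
from station import ctrl
import cv2,numpy as np
print(ctrl.get_obs())
for n in("scene","top"):
    d=ctrl.get_image(n)
    cv2.imwrite(f"pics/{n}0.png",d["img"][:,:,::-1]); np.savez(f"pics/{n}0.npz",**d)
    print(n,d["fx"],d["fy"],d["cx"],d["cy"],np.round(d["T"],3).tolist())
E
```

```text
pics
{'t': 0.0, 'q': array([ 9.86999539e-01,  5.33571326e-02,  1.61427076e+00, -1.71161299e-06,
        1.47597283e+00, -1.19015462e-01]), 'dq': array([-0.00016304,  0.0019852 , -0.00062976,  0.00025362, -0.00059789,
       -0.00141073]), 'effort': array([-7.95595952e-04, -3.93698359e+01, -3.70166624e+01, -1.85598788e-04,
        7.44982157e-03,  1.26256072e-06]), 'tool_pos': array([0.27981462, 0.55818653, 0.23007671]), 'tool_rot': array([ 2.67261306,  1.64967307, -0.00285995]), 'contact_force': array([ 0.25714542, -0.76502954, -0.06983111]), 'wrist_torque': array([ 0.02298564, -0.0380455 ,  0.02755019]), 'opening': 0.08529523103027921}
scene 415.55971874506713 415.55971874506713 315.18283650715506 201.1925692253676 [[0.288, 0.744, -0.603, 1.091], [0.958, -0.223, 0.182, -0.105], [0.001, -0.629, -0.777, 0.801], [0.0, 0.0, 0.0, 1.0]]
top 509.05001960978336 509.05001960978336 317.3916632696724 204.09070963363473 [[-0.031, -0.978, 0.205, 0.291], [-1.0, 0.03, -0.009, 0.086], [0.003, -0.205, -0.979, 1.346], [0.0, 0.0, 0.0, 1.0]]
```

View pics/scene0.png

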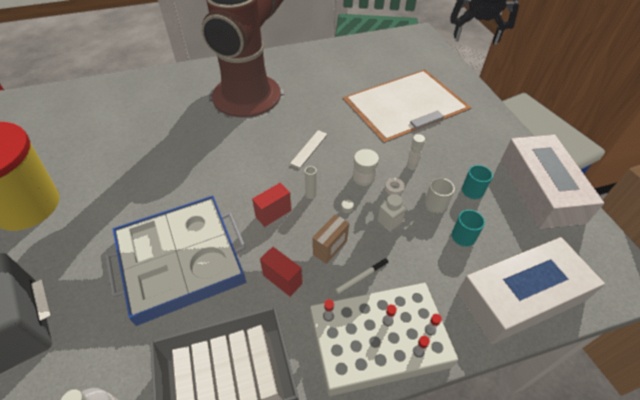

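View pics/top0.png

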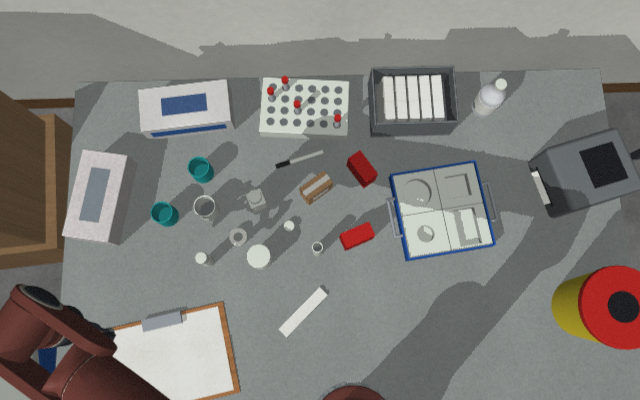

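Run:
```python
import cv2
a=cv2.imread("pics/top0.png")[140:280,140:380]; cv2.imwrite("pics/topz.png",cv2.resize(a,None,fx=3.3,fy=3.3,interpolation=cv2.INTER_CUBIC))
a=cv2.imread("pics/top0.png")[145:275,375:510]; cv2.imwrite("pics/topc.png",cv2.resize(a,None,fx=4,fy=4,interpolation=cv2.INTER_CUBIC))
a=cv2.imread("pics/scene0.png")[120:300,235:500]; cv2.imwrite("pics/scz.png",cv2.resize(a,None,fx=3,fy=3,interpolation=cv2.INTER_CUBIC))
a=cv2.imread("pics/scene0.png")[180:330,95:255]; cv2.imwrite("pics/scc.png",cv2.resize(a,None,fx=4,fy=4,interpolation=cv2.INTER_CUBIC))
```

```text
(no output)
```

View pics/topz.png

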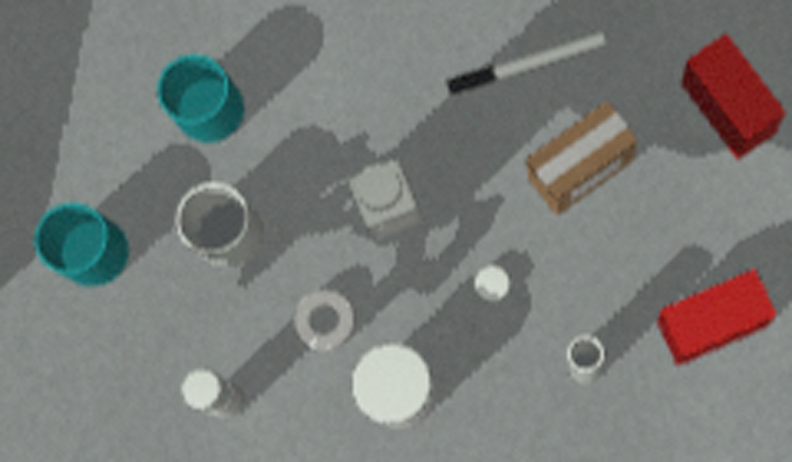

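View pics/topc.png

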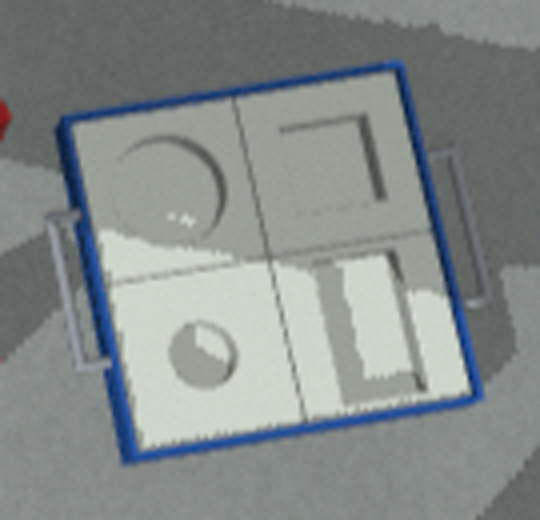

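View pics/scz.png

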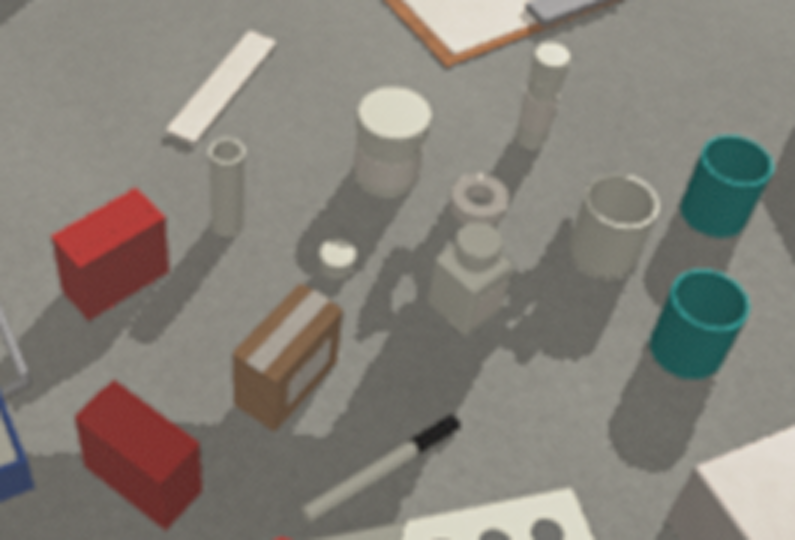

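View pics/scc.png

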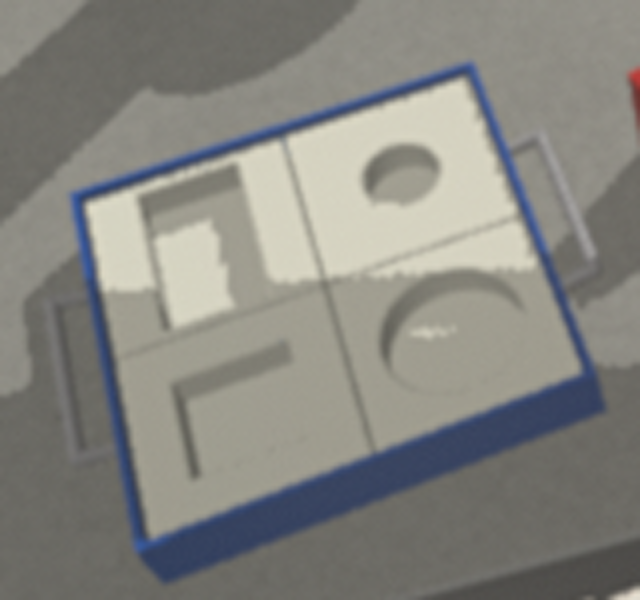

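```bash
cat > h.py <<'E'
import numpy as np,cv2
D={n:dict(np.load(f"pics/{n}0.npz")) for n in("scene","top")}
def ray(n,u,v,z,D=D):
    d=D[n];T=d["T"];r=T[:3,:3]@np.array([(u-d["cx"])/d["fx"],(v-d["cy"])/d["fy"],1]);o=T[:3,3]
    return o+r*(z-o[2])/r[2]
def proj(n,p,D=D):
    d=D[n];T=d["T"];c=T[:3,:3].T@(np.array(p)-T[:3,3]);return d["fx"]*c[0]/c[2]+d["cx"],d["fy"]*c[1]/c[2]+d["cy"]
E
python3 - <<'E'
from h import *
C={"topz":("top",3.3,140,140),"topc":("top",4,375,145),"scz":("scene",3,235,120),"scc":("scene",4,95,180)}
def R(c,u,v,z):
    n,s,a,b=C[c]; return np.round(1000*ray(n,(u+.5)/s+a-.5,(v+.5)/s+b-.5,z)[:2],1)
for nm,a,b,z in [("tube",(202,389),(552,54),.1),("jar",(391,383),(395,111),.075),("flask cap",(383,185),(480,242),.085),("openjar",(213,221),(618,204),.066),("opentube",(586,354),(227,151),.09),("ring",(324,319),(480,193),.015),("cap",(491,283),(338,250),.015)]:
    print(nm,R("topz",*a,z),R("scz",*b,z))
t=[R("topz",*p,.07) for p in [(528,160),(607,104),(635,142),(555,196)]];print("carton top",t,np.mean(t,0))
s=[R("scz",*p,.07) for p in [(234,350),(301,287),(342,308),(276,373)]];print("carton sc",s,np.mean(s,0))
t=[R("topz",*p,.06) for p in [(350,178),(396,160),(415,207),(370,230)]];print("flask shoulder",t,np.mean(t,0))
s=[R("scz",*p,.06) for p in [(434,263),(470,300),(511,266)]];print("flask sc",s)
t=[R("topc",*p,.04) for p in [(66,118),(402,65),(481,398),(126,462)]];print("caddy",t,np.mean(t,0))
s=[R("scc",*p,.04) for p in [(592,376),(140,545),(76,194),(472,67)]];print("caddy sc",s,np.mean(s,0))
print("center cross",R("topc",268,258,.035),R("scc",326,284,.035))
print("tubepocket",R("topc",203,354,.035),R("scc",402,176,.035))
# masks
for n in("top","scene"):
    g=cv2.cvtColor(D[n]["img"],cv2.COLOR_RGB2GRAY)
E
```

```text
tube [427.9 363.1] [427.6 362.2]
jar [430.7 225.8] [429.6 225.4]
flask cap [582.3 229.8] [584.6 231.7]
openjar [562.1 364.2] [566.8 359. ]
opentube [446.3  77.7] [446.8  77. ]
ring [490.1 285.6] [486.1 286. ]
cap [515.1 151.7] [509.8 151.4]
carton top [array([602.3, 118.1]), array([645.8,  54.9]), array([614.3,  34. ]), array([572.9,  97.8])] [608.825  76.2  ]
carton sc [array([614.8,  32.8]), array([575.5,  95.7]), array([602.1, 118.2]), array([641.7,  55.3])] [608.525  75.5  ]
flask shoulder [array([594.5, 258.5]), array([608. , 222.2]), array([569.7, 207.7]), array([552.4, 243. ])] [581.15 232.85]
flask sc [array([575.8, 201.9]), array([615.7, 214.2]), array([595.2, 256.5])]
caddy [array([ 640.5, -124.9]), array([ 670.2, -351.6]), array([ 445.5, -381.4]), array([ 411.5, -149.4])] [ 541.925 -251.825]
caddy sc [array([ 642.5, -126.3]), array([ 670.7, -351.3]), array([ 446. , -381.8]), array([ 417.2, -156.8])] [ 544.1  -254.05]
center cross [ 542.7 -252.6] [ 542.8 -253.9]
tubepocket [ 480.4 -205.1] [ 481.9 -206.4]
```

```bash
python3 -m handwheel '{"offset":[[0.3,-0.4,-0.1],[0.75,-1.0,-0.3],[1.25,-1.6,-0.5],[1.7,-2.2,-0.7],[2.2,-2.9,-0.9],[2.6,-3.5,-1.0],[3.0,-4.0,-1.2],[3.4,-4.5,-1.3],[3.6,-4.8,-1.5],[3.7,-4.9,-1.5]],"roll":[0,0,0,0,0,0,0,0,0,0]}' 85 40
```

```text
t: 1.1
tool_pos: [0.4278, 0.3612, 0.1694]
tool_rot: [-2.675, -1.648, 0.005]
contact_force: [0.3, -0.6, -0.3]
opening: 0.085
```

```bash
python3 -m handwheel '{"offset":[[0,0.02,-0.3],[0,0.03,-0.8],[0,0.03,-1.3],[0,0.03,-1.8],[0,0.03,-2.2],[0,0.03,-2.6],[0,0.03,-2.9],[0,0.03,-3.1],[0,0.03,-3.1],[0,0.03,-3.1]],"roll":[0,0,0,0,0,0,0,0,0,0]}' 85 40 && python3 -m handwheel '{"offset":[[0,0,0],[0,0,0],[0,0,0],[0,0,0],[0,0,0],[0,0,0],[0,0,0],[0,0,0],[0,0,0],[0,0,0]],"roll":[0,0,0,0,0,0,0,0,0,0]}' 0 40
```

```text
t: 2.1
tool_pos: [0.4285, 0.3641, 0.0478]
tool_rot: [-2.673, -1.65, -0.001]
contact_force: [1.2, -0.1, -1.0]
opening: 0.0853
t: 3.1
tool_pos: [0.4283, 0.3639, 0.0477]
tool_rot: [2.673, 1.65, 0.0]
contact_force: [-0.3, -1.9, 5.1]
opening: 0.0276
```

```bash
python3 -m handwheel '{"offset":[[0,0,0.2],[0,0,0.6],[0,0,1.1],[0,0,1.6],[0,0,2.1],[0,0,2.6],[0,0,3.1],[0,0,3.5],[0,0,3.7],[0,0,3.75]],"roll":[0,0,0,0,0,0,0,0,0,0]}' 0 40 && python3 -m handwheel '{"offset":[[0.03,-0.2,0],[0.1,-0.7,0],[0.2,-1.4,0],[0.25,-2.2,0],[0.3,-3.0,0],[0.4,-3.9,0],[0.45,-4.8,0],[0.5,-5.7,0],[0.6,-6.5,0],[0.65,-7.2,0]],"roll":[0,0,0,0,0,0,0,0,0,0]}' 0 40 && python3 -m handwheel '{"offset":[[0.05,-0.7,0],[0.1,-1.5,0],[0.2,-2.4,0],[0.3,-3.3,0],[0.4,-4.2,0],[0.5,-5.1,0],[0.55,-5.9,0],[0.6,-6.5,0],[0.65,-6.9,0],[0.67,-7.05,0]],"roll":[0,0,0,0,0,0,0,0,0,0]}' 0 40
python3 - <<'E'
from station import ctrl
import cv2,numpy as np
for n in("scene","top"):
    d=ctrl.get_image(n); cv2.imwrite(f"pics/{n}1.png",d["img"][:,:,::-1]); np.savez(f"pics/{n}1.npz",**d)
a=cv2.imread("pics/scene1.png")[100:350,80:400];cv2.imwrite("pics/a1.png",cv2.resize(a,None,fx=2.4,fy=2.4))
o=ctrl.get_obs();print(o["tool_pos"],o["opening"],o["contact_force"])
E
```

```text
t: 4.1
tool_pos: [0.4286, 0.3643, 0.1988]
tool_rot: [-2.673, -1.65, -0.004]
contact_force: [-0.4, -0.7, -0.8]
opening: 0.0276
t: 5.1
tool_pos: [0.4532, 0.0739, 0.1958]
tool_rot: [-2.673, -1.648, 0.003]
contact_force: [0.2, -0.4, -0.5]
opening: 0.0277
t: 6.1
tool_pos: [0.4803, -0.2072, 0.1962]
tool_rot: [-2.673, -1.647, 0.001]
contact_force: [0.2, 0.3, -0.4]
opening: 0.0275
[ 0.48059548 -0.206175    0.19660378] 0.02732661971796346 [ 0.10015762 -0.02892726 -0.5441404 ]
```

View pics/a1.png

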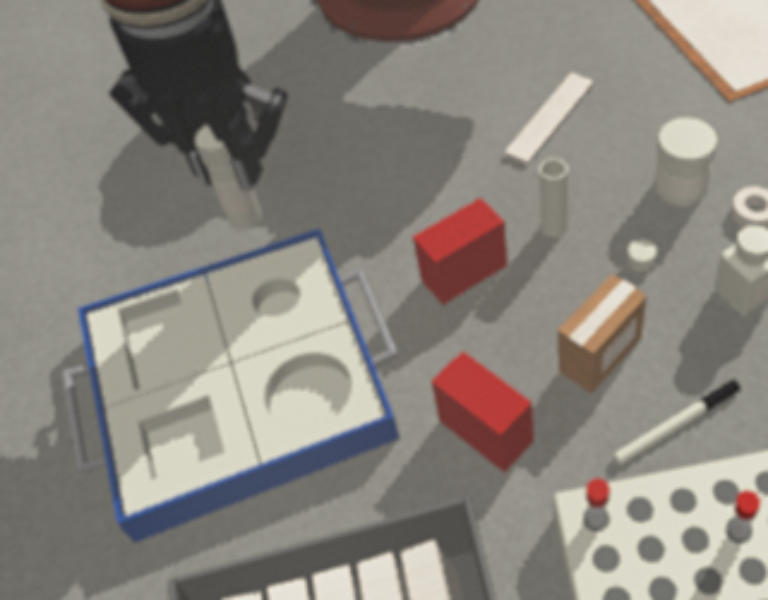

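Run:
```python
from h import *
for z in(.248,.149):
  u,v=proj("scene",(.4806,-.2062,z));print("scene crop",(u-80)*2.4,(v-100)*2.4, "top",proj("top",(.4806,-.2062,z)))
a=cv2.imread("pics/top1.png")[150:300,350:510];cv2.imwrite("pics/b1.png",cv2.resize(a,None,fx=4,fy=4))
```

```text
scene crop 215.28642836982158 135.1997097119085 top (np.float64(446.2929536940119), np.float64(218.5252502623178))
scene crop 246.60369947343025 217.45620906341173 top (np.float64(435.88010114828916), np.float64(225.89673432271834))
```

View pics/b1.png

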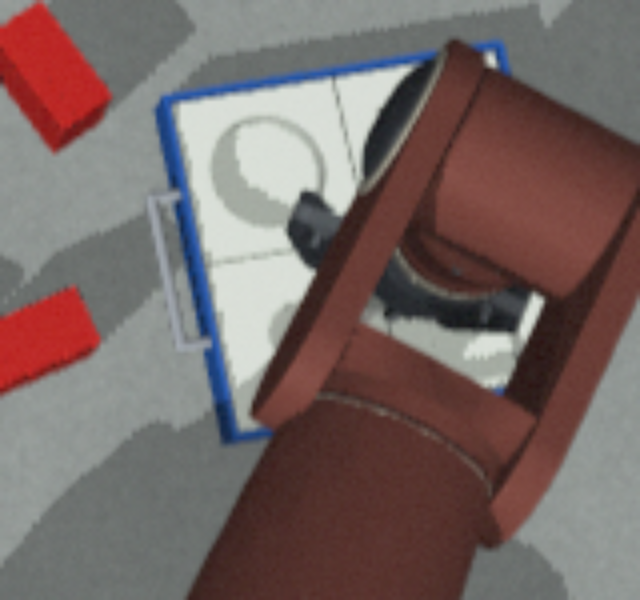

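```bash
python3 -m handwheel '{"offset":[[0.02,0,-0.3],[0.02,0,-0.7],[0.02,0,-1.2],[0.02,0,-1.7],[0.02,0,-2.1],[0.02,0,-2.5],[0.02,0,-2.8],[0.02,0,-3.1],[0.02,0,-3.2],[0.02,0,-3.25]],"roll":[0,0,0,0,0,0,0,0,0,0]}' 0 40 && python3 -m handwheel '{"offset":[[0,0,-0.02],[0,0,-0.04],[0,0,-0.06],[0,0,-0.08],[0,0,-0.1],[0,0,-0.11],[0,0,-0.12],[0,0,-0.12],[0,0,-0.12],[0,0,-0.12]],"roll":[0,0,0,0,0,0,0,0,0,0]}' 0 40
```

```text
t: 7.2
tool_pos: [0.4816, -0.2059, 0.0668]
tool_rot: [-2.673, -1.65, 0.0]
contact_force: [-0.8, 0.7, -0.1]
opening: 0.0279
t: 8.2
tool_pos: [0.4818, -0.2061, 0.0626]
tool_rot: [2.673, 1.65, 0.0]
contact_force: [0.6, 1.0, -0.2]
opening: 0.0277
```

```bash
python3 -m handwheel '{"offset":[[0,0,-0.01],[0,0,-0.02],[0,0,-0.03],[0,0,-0.04],[0,0,-0.05],[0,0,-0.05],[0,0,-0.05],[0,0,-0.05],[0,0,-0.05],[0,0,-0.05]],"roll":[0,0,0,0,0,0,0,0,0,0]}' 0 40
```

```text
t: 9.2
tool_pos: [0.4818, -0.2062, 0.0607]
tool_rot: [2.673, 1.65, 0.0]
contact_force: [-1.0, 0.5, 3.4]
opening: 0.028
```

```bash
python3 -m handwheel '{"offset":[[0,0,0],[0,0,0],[0,0,0],[0,0,0],[0,0,0],[0,0,0],[0,0,0],[0,0,0],[0,0,0],[0,0,0]],"roll":[0,0,0,0,0,0,0,0,0,0]}' 60 40 && python3 -m handwheel '{"offset":[[0,0,0.2],[0,0,0.5],[0,0,0.9],[0,0,1.3],[0,0,1.7],[0,0,2.1],[0,0,2.5],[0,0,2.8],[0,0,3.0],[0,0,3.0]],"roll":[0,0,0,0,0,0,0,0,0,0]}' 85
```

```text
t: 10.2
tool_pos: [0.4817, -0.2061, 0.0605]
tool_rot: [-2.673, -1.65, 0.0]
contact_force: [-0.3, -0.6, 0.1]
opening: 0.0596
t: 11.2
tool_pos: [0.4824, -0.2065, 0.1821]
tool_rot: [2.671, 1.649, 0.002]
contact_force: [0.7, 0.0, 0.7]
opening: 0.085
```

```bash
python3 -m handwheel '{"offset":[[-0.1,0.7,0],[-0.2,1.7,0],[-0.35,2.8,0],[-0.5,3.9,0],[-0.6,5.0,0],[-0.75,6.1,0],[-0.9,7.2,0],[-1.0,8.3,0],[-1.1,9.2,0],[-1.2,9.9,0]],"roll":[0,0,0,0,0,0,0,0,0,0]}' 85 40 && python3 -m handwheel '{"offset":[[-0.05,0.5,0],[-0.1,0.8,0],[-0.1,0.9,0],[-0.1,0.9,-0.2],[-0.1,0.9,-0.6],[-0.1,0.9,-1.0],[-0.1,0.9,-1.4],[-0.1,0.9,-1.5],[-0.1,0.9,-1.5],[-0.1,0.9,-1.5]],"roll":[0,0,0,0,0,0,0,0,0,0]}' 85;  python3 - <<'E'
from station import ctrl
import cv2,numpy as np
for n in("scene","top"):
    d=ctrl.get_image(n); cv2.imwrite(f"pics/{n}2.png",d["img"][:,:,::-1]); np.savez(f"pics/{n}2.npz",**d)
a=cv2.imread("pics/scene2.png")[100:350,80:400];b=cv2.imread("pics/top2.png")[150:270,375:510]
cv2.imwrite("pics/a2.png",np.hstack([cv2.resize(a,(400,312)),cv2.resize(b,(351,312))]))
E
```

```text
t: 12.2
tool_pos: [0.4326, 0.1918, 0.1795]
tool_rot: [-2.671, -1.652, 0.002]
contact_force: [0.6, -0.7, 0.4]
opening: 0.0852
t: 13.2
tool_pos: [0.4303, 0.2255, 0.1211]
tool_rot: [2.674, 1.649, 0.001]
contact_force: [-0.7, 0.7, -0.4]
opening: 0.085
```

View pics/a2.png

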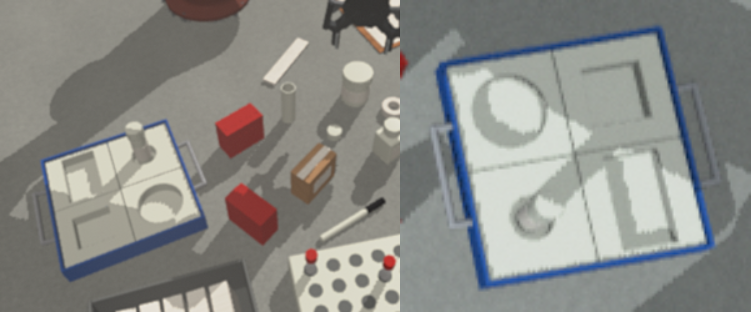

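Run:
```python
from h import *
print(proj("scene",(.430,.2255,.121)),proj("scene",(.430,.2255,.075)),proj("top",(.430,.2255,.121)))
a=cv2.imread("pics/scene2.png")[80:230,290:450];b=cv2.imread("pics/top2.png")[180:330,180:340]
cv2.imwrite("pics/b2.png",np.hstack([cv2.resize(a,(400,375)),cv2.resize(b,(400,375))]))
```

```text
(np.float64(368.273112745513), np.float64(142.95853016809085)) (np.float64(366.4062549337352), np.float64(156.7600960775792)) (np.float64(256.1618497829563), np.float64(253.9843981433019))
```

View pics/b2.png

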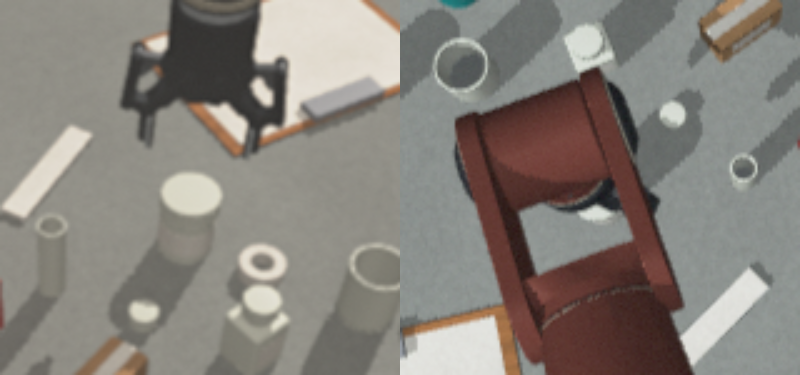

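```bash
python3 -m handwheel '{"offset":[[0,0,-0.2],[0,0,-0.5],[0,0,-0.9],[0,0,-1.2],[0,0,-1.5],[0,0,-1.8],[0,0,-1.95],[0,0,-2.0],[0,0,-2.0],[0,0,-2.0]],"roll":[0,0,0,0,0,0,0,0,0,0]}' 85 40 && python3 -m handwheel '{"offset":[[0,0,0],[0,0,0],[0,0,0],[0,0,0],[0,0,0],[0,0,0],[0,0,0],[0,0,0],[0,0,0],[0,0,0]],"roll":[0,0,0,0,0,0,0,0,0,0]}' 0 40
python3 - <<'E'
from h import *
a=cv2.imread("pics/top2.png")[180:230,230:290];b=cv2.imread("pics/top2.png")[165:230,385:430]
cv2.imwrite("pics/f2.png",cv2.resize(a,None,fx=10,fy=10,interpolation=cv2.INTER_CUBIC))
E
```

```text
t: 14.3
tool_pos: [0.4303, 0.2261, 0.0411]
tool_rot: [2.673, 1.65, 0.002]
contact_force: [-0.5, 1.3, 0.1]
opening: 0.0848
t: 15.3
tool_pos: [0.4304, 0.226, 0.0413]
tool_rot: [2.673, 1.65, 0.002]
contact_force: [-0.3, -1.6, 5.9]
opening: 0.059
```

View pics/f2.png

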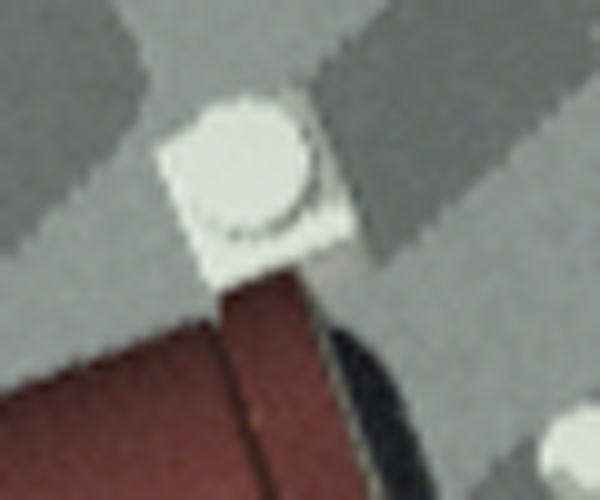

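```bash
python3 -m handwheel '{"offset":[[0,0,0.2],[0,0,0.6],[0,0,1.1],[0,0,1.6],[0,0,2.1],[0,0,2.6],[0,0,3.1],[0,0,3.5],[0,0,3.7],[0,0,3.75]],"roll":[0,0,0,0,0,0,0,0,0,0]}' 0 40 && python3 -m handwheel '{"offset":[[0.1,-0.2,0],[0.3,-0.7,0],[0.5,-1.3,0],[0.7,-1.9,0],[1.0,-2.6,0],[1.2,-3.2,0],[1.5,-3.9,0],[1.7,-4.6,0],[2.0,-5.2,0],[2.2,-5.8,0]],"roll":[0,0,0,0,0,0,0,0,0,0]}' 0 40 && python3 -m handwheel '{"offset":[[0.25,-0.6,0],[0.5,-1.3,0],[0.7,-1.9,0],[1.0,-2.6,0],[1.2,-3.2,0],[1.4,-3.7,0],[1.6,-4.2,0],[1.7,-4.5,0],[1.8,-4.65,0],[1.8,-4.65,0]],"roll":[0,0,0,0,0,0,0,0,0,0]}' 0 40
python3 - <<'E'
from station import ctrl
import cv2,numpy as np
from h import *
D2={}
for n in("scene","top"):
    d=ctrl.get_image(n); cv2.imwrite(f"pics/{n}3.png",d["img"][:,:,::-1]); np.savez(f"pics/{n}3.npz",**d)
a=cv2.imread("pics/scene3.png")[130:330,90:290];b=cv2.imread("pics/top2.png")[150:270,375:510]
cv2.imwrite("pics/a3.png",np.hstack([cv2.resize(a,(400,400)),cv2.resize(b,(400,356)).copy() if 0 else cv2.resize(b,(400,400))]))
p=ctrl.get_obs()["tool_pos"];print(p)
for z in(p[2]+.034,p[2]-.041):
    u,v=proj("scene",(p[0],p[1],z));print((u-90)*2,(v-130)*2)
E
```

```text
t: 16.3
tool_pos: [0.43, 0.226, 0.1913]
tool_rot: [2.673, 1.65, 0.002]
contact_force: [0.3, -0.2, -1.1]
opening: 0.059
t: 17.3
tool_pos: [0.5174, -0.0078, 0.1889]
tool_rot: [-2.673, -1.648, 0.003]
contact_force: [0.1, -0.1, -1.4]
opening: 0.0593
t: 18.3
tool_pos: [0.5898, -0.1925, 0.19]
tool_rot: [-2.673, -1.649, 0.001]
contact_force: [1.1, 0.9, -1.5]
opening: 0.0588
[ 0.58957369 -0.19148035  0.19024654]
193.18571666823027 152.20230626432982
212.04873623357116 200.95233490208904
```

View pics/a3.png

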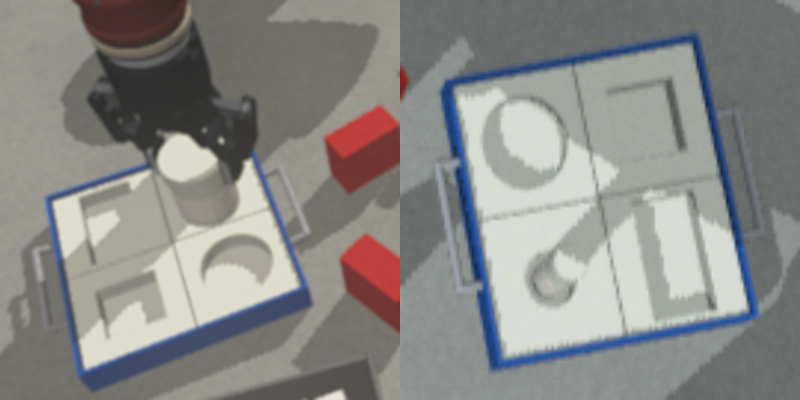

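```bash
python3 - <<'E'
from h import *
print(ray("top",417.9-.3,191.7-.3,.035), proj("top",(.5897,-.1922,.035)))
print(ray("scene",90+236/2,130+268/2,.035), proj("scene",(.5897,-.1922,.035)))
E
python3 -m handwheel '{"offset":[[0,0,-0.3],[0,0,-0.7],[0,0,-1.2],[0,0,-1.7],[0,0,-2.1],[0,0,-2.5],[0,0,-2.8],[0,0,-3.0],[0,0,-3.1],[0,0,-3.1]],"roll":[0,0,0,0,0,0,0,0,0,0]}' 0 40
```

```text
[ 0.59241445 -0.19290549  0.035     ] (np.float64(417.4076100047605), np.float64(192.4060063225142))
[ 0.59589845 -0.19230238  0.035     ] (np.float64(207.66163755775145), np.float64(261.54644099064643))
t: 19.4
tool_pos: [0.5897, -0.1921, 0.0662]
tool_rot: [-2.673, -1.65, 0.0]
contact_force: [-0.3, 0.4, -0.9]
opening: 0.0588
```

```bash
python3 -m handwheel '{"offset":[[0.02,0,-0.05],[0.03,0,-0.1],[0.03,0,-0.15],[0.03,0,-0.19],[0.03,0,-0.22],[0.03,0,-0.24],[0.03,0,-0.26],[0.03,0,-0.27],[0.03,0,-0.28],[0.03,0,-0.28]],"roll":[0,0,0,0,0,0,0,0,0,0]}' 0 40
```

```text
t: 20.4
tool_pos: [0.5909, -0.1921, 0.0553]
tool_rot: [-2.673, -1.65, 0.0]
contact_force: [-0.1, -0.2, -0.9]
opening: 0.0591
```

```bash
python3 -m handwheel '{"offset":[[0,0,-0.01],[0,0,-0.01],[0,0,-0.02],[0,0,-0.02],[0,0,-0.03],[0,0,-0.03],[0,0,-0.04],[0,0,-0.04],[0,0,-0.04],[0,0,-0.04]],"roll":[0,0,0,0,0,0,0,0,0,0]}' 0 40
```

```text
t: 21.4
tool_pos: [0.5912, -0.1922, 0.0545]
tool_rot: [2.673, 1.65, 0.0]
contact_force: [-1.8, 0.4, 4.9]
opening: 0.059
```

```bash
python3 -m handwheel '{"offset":[[0,0,0],[0,0,0],[0,0,0],[0,0,0],[0,0,0],[0,0,0],[0,0,0],[0,0,0],[0,0,0],[0,0,0]],"roll":[0,0,0,0,0,0,0,0,0,0]}' 85 40 && python3 -m handwheel '{"offset":[[0,0,0.2],[0,0,0.5],[0,0,0.9],[0,0,1.3],[0,0,1.7],[0,0,2.1],[0,0,2.5],[0,0,2.8],[0,0,3.0],[0,0,3.0]],"roll":[0,0,0,0,0,0,0,0,0,0]}' 85
```

```text
t: 22.4
tool_pos: [0.591, -0.1921, 0.0537]
tool_rot: [2.673, 1.65, 0.0]
contact_force: [1.1, -0.0, -0.2]
opening: 0.085
t: 23.4
tool_pos: [0.5916, -0.1925, 0.1754]
tool_rot: [2.672, 1.649, 0.002]
contact_force: [-0.6, -0.1, -0.5]
opening: 0.0849
```

```bash
python3 -m handwheel '{"offset":[[0.05,0.4,0],[0.1,1.0,0],[0.15,1.7,0],[0.2,2.5,0],[0.25,3.3,0],[0.3,4.1,0],[0.35,4.9,0],[0.4,5.7,0],[0.43,6.3,0],[0.43,6.7,0]],"roll":[-0.5,-1,-1.6,-2.2,-2.8,-3.4,-4,-4.5,-4.8,-5]}' 85 40 && python3 -m handwheel '{"offset":[[0,0,0],[0,0,0],[0,0,-0.2],[0,0,-0.5],[0,0,-0.8],[0,0,-1.1],[0,0,-1.4],[0,0,-1.5],[0,0,-1.5],[0,0,-1.5]],"roll":[0,0,0,0,0,0,0,0,0,0]}' 85;  python3 - <<'E'
from station import ctrl
import cv2,numpy as np
for n in("scene","top"):
    d=ctrl.get_image(n); cv2.imwrite(f"pics/{n}4.png",d["img"][:,:,::-1]); np.savez(f"pics/{n}4.npz",**d)
a=cv2.imread("pics/scene4.png")[130:330,90:420];b=cv2.imread("pics/top4.png")[150:270,375:510]
cv2.imwrite("pics/a4.png",np.hstack([cv2.resize(a,(495,300)),cv2.resize(b,(300,300))]))
E
```

```text
t: 24.4
tool_pos: [0.6074, 0.0777, 0.1724]
tool_rot: [-3.008, -0.902, 0.003]
contact_force: [0.4, -0.1, 0.3]
opening: 0.0846
t: 25.4
tool_pos: [0.6085, 0.0759, 0.114]
tool_rot: [3.009, 0.902, 0.001]
contact_force: [-0.7, -0.2, 0.4]
opening: 0.0853
```

View pics/a4.png

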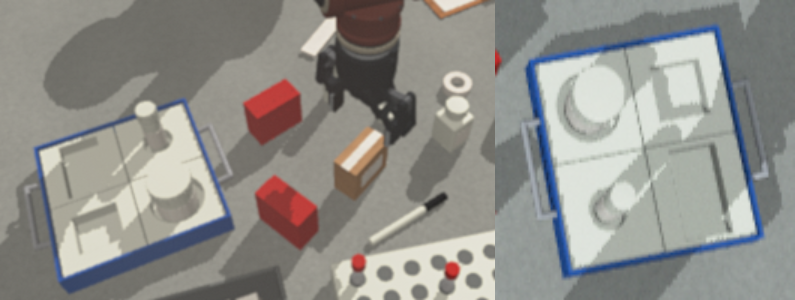

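```bash
python3 -m handwheel '{"offset":[[0,0,-0.2],[0,0,-0.5],[0,0,-0.9],[0,0,-1.2],[0,0,-1.5],[0,0,-1.8],[0,0,-2.0],[0,0,-2.05],[0,0,-2.05],[0,0,-2.05]],"roll":[0,0,0,0,0,0,0,0,0,0]}' 85 40 && python3 -m handwheel '{"offset":[[0,0,0],[0,0,0],[0,0,0],[0,0,0],[0,0,0],[0,0,0],[0,0,0],[0,0,0],[0,0,0],[0,0,0]],"roll":[0,0,0,0,0,0,0,0,0,0]}' 0 35 && python3 -m handwheel '{"offset":[[0,0,0.2],[0,0,0.6],[0,0,1.1],[0,0,1.6],[0,0,2.1],[0,0,2.6],[0,0,3.1],[0,0,3.5],[0,0,3.7],[0,0,3.75]],"roll":[0,0,0,0,0,0,0,0,0,0]}' 0 35
```

```text
t: 26.5
tool_pos: [0.6087, 0.0759, 0.0324]
tool_rot: [3.009, 0.902, 0.002]
contact_force: [0.6, 0.2, 0.8]
opening: 0.0854
t: 27.5
tool_pos: [0.6086, 0.0759, 0.0322]
tool_rot: [3.009, 0.902, 0.001]
contact_force: [0.6, 0.8, 5.1]
opening: 0.0397
t: 28.5
tool_pos: [0.6086, 0.0759, 0.1831]
tool_rot: [3.009, 0.902, 0.003]
contact_force: [-0.2, -0.3, 0.5]
opening: 0.04
```

```bash
python3 -m handwheel '{"offset":[[-0.05,-0.2,0],[-0.15,-0.6,0],[-0.3,-1.1,0],[-0.5,-1.7,0],[-0.65,-2.3,0],[-0.85,-2.9,0],[-1.0,-3.5,0],[-1.2,-4.1,0],[-1.4,-4.7,0],[-1.5,-5.3,0]],"roll":[0.2,0.6,1.1,1.7,2.3,2.9,3.5,4.1,4.7,5.3]}' 0 35 && python3 -m handwheel '{"offset":[[-0.2,-0.6,0],[-0.4,-1.2,0],[-0.6,-1.9,0],[-0.75,-2.5,0],[-0.9,-3.1,0],[-1.05,-3.6,0],[-1.2,-4.0,0],[-1.3,-4.3,0],[-1.32,-4.46,0],[-1.32,-4.46,0]],"roll":[0.6,1.2,1.9,2.5,3.2,3.8,4.4,4.9,5.3,5.4]}' 0 35 ;  python3 - <<'E'
from station import ctrl
import cv2,numpy as np
for n in("scene","top"):
    d=ctrl.get_image(n); cv2.imwrite(f"pics/{n}5.png",d["img"][:,:,::-1]); np.savez(f"pics/{n}5.npz",**d)
a=cv2.imread("pics/scene5.png")[130:330,60:280]
cv2.imwrite("pics/a5.png",cv2.resize(a,None,fx=3,fy=3))
o=ctrl.get_obs();print(o["tool_pos"],np.degrees(2*np.arctan2(o["tool_rot"][1],o["tool_rot"][0])),o["opening"])
E
```

```text
t: 29.5
tool_pos: [0.5468, -0.1368, 0.1802]
tool_rot: [-2.643, -1.694, 0.002]
contact_force: [0.4, 0.7, -1.2]
opening: 0.0395
t: 30.5
tool_pos: [0.4945, -0.3149, 0.1803]
tool_rot: [-2.069, -2.361, 0.0]
contact_force: [0.4, -0.2, -1.1]
opening: 0.0394
[ 0.49492492 -0.31405833  0.18065441] -262.4736368229007 0.03976795256715719
```

View pics/a5.png

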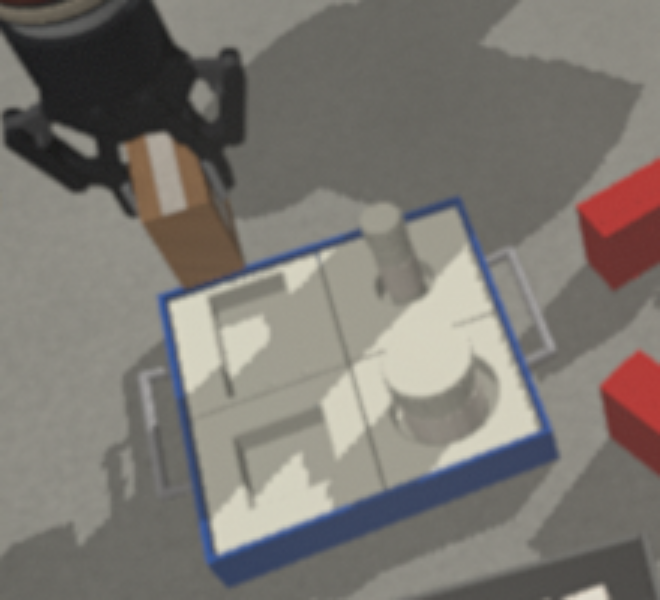

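```bash
python3 -m handwheel '{"offset":[[0.02,0,-0.3],[0.02,0,-0.7],[0.02,0,-1.2],[0.02,0,-1.7],[0.02,0,-2.1],[0.02,0,-2.5],[0.02,0,-2.8],[0.02,0,-3.0],[0.02,0,-3.1],[0.02,0,-3.15]],"roll":[0,0,0,0,0,0,0,0,0,0]}' 0 35 && python3 -m handwheel '{"offset":[[0,0,-0.03],[0,0,-0.06],[0,0,-0.09],[0,0,-0.12],[0,0,-0.14],[0,0,-0.16],[0,0,-0.18],[0,0,-0.19],[0,0,-0.2],[0,0,-0.2]],"roll":[0,0,0,0,0,0,0,0,0,0]}' 0 35
```

```text
t: 31.6
tool_pos: [0.4963, -0.3147, 0.0557]
tool_rot: [2.07, 2.363, 0.0]
contact_force: [-0.0, 0.3, -0.2]
opening: 0.0397
t: 32.6
tool_pos: [0.4961, -0.3145, 0.0476]
tool_rot: [-2.07, -2.363, -0.0]
contact_force: [0.0, -0.3, -0.8]
opening: 0.0397
```

```bash
python3 -m handwheel '{"offset":[[0,0,-0.01],[0,0,-0.02],[0,0,-0.03],[0,0,-0.04],[0,0,-0.05],[0,0,-0.06],[0,0,-0.06],[0,0,-0.06],[0,0,-0.06],[0,0,-0.06]],"roll":[0,0,0,0,0,0,0,0,0,0]}' 0 35
```

```text
t: 33.6
tool_pos: [0.4961, -0.3145, 0.0453]
tool_rot: [2.07, 2.363, -0.0]
contact_force: [-0.4, -0.3, -0.7]
opening: 0.0397
```

```bash
python3 -m handwheel '{"offset":[[0,0,-0.01],[0,0,-0.02],[0,0,-0.03],[0,0,-0.04],[0,0,-0.04],[0,0,-0.04],[0,0,-0.04],[0,0,-0.04],[0,0,-0.04],[0,0,-0.04]],"roll":[0,0,0,0,0,0,0,0,0,0]}' 0 35
```

```text
t: 34.6
tool_pos: [0.4962, -0.3146, 0.0452]
tool_rot: [-2.069, -2.363, 0.0]
contact_force: [-3.8, 3.3, 9.6]
opening: 0.0399
```

```bash
python3 -m handwheel '{"offset":[[0,0,0],[0,0,0],[0,0,0],[0,0,0],[0,0,0],[0,0,0],[0,0,0],[0,0,0],[0,0,0],[0,0,0]],"roll":[0,0,0,0,0,0,0,0,0,0]}' 70 35 && python3 -m handwheel '{"offset":[[0,0,0.2],[0,0,0.5],[0,0,0.9],[0,0,1.4],[0,0,1.9],[0,0,2.4],[0,0,2.8],[0,0,3.1],[0,0,3.3],[0,0,3.3]],"roll":[0,0,0,0,0,0,0,0,0,0]}' 70
```

```text
t: 35.6
tool_pos: [0.4962, -0.3145, 0.0437]
tool_rot: [2.07, 2.363, 0.0]
contact_force: [-0.6, 0.7, 0.1]
opening: 0.07
t: 36.6
tool_pos: [0.4966, -0.3149, 0.1772]
tool_rot: [2.069, 2.362, 0.0]
contact_force: [0.4, 0.2, -0.2]
opening: 0.0698
```

```bash
python3 - <<'E'
from h import *
f=lambda u,v,z:ray("top",(u+.5)/10+229.5,(v+.5)/10+179.5,z)[:2]*1000
print(f(248,163,.085)); P=[f(*p,.06) for p in[(157,155),(217,290),(355,228)]];print(P,(P[0]+P[2])/2)
E
python3 -m handwheel '{"offset":[[0.1,0.4,0],[0.2,1.0,0],[0.3,1.8,0],[0.45,2.7,0],[0.6,3.6,0],[0.7,4.5,0],[0.85,5.5,0],[1.0,6.4,0],[1.2,7.3,0],[1.3,8.2,0]],"roll":[0,0.2,0.4,0.6,0.8,1.0,1.2,1.4,1.5,1.6]}' 85 40 && python3 -m handwheel '{"offset":[[0.1,0.8,0],[0.2,1.6,0],[0.35,2.4,0],[0.5,3.2,0],[0.6,3.9,0],[0.7,4.5,0],[0.8,5.0,0],[0.85,5.3,0],[0.85,5.46,0],[0.85,5.46,0]],"roll":[0.1,0.2,0.4,0.6,0.8,0.8,0.8,0.8,0.8,0.8]}' 85;  python3 - <<'E'
from station import ctrl
import cv2,numpy as np
for n in("scene","top"):
    d=ctrl.get_image(n); cv2.imwrite(f"pics/{n}6.png",d["img"][:,:,::-1]); np.savez(f"pics/{n}6.npz",**d)
a=cv2.imread("pics/scene6.png")[100:330,90:450]
cv2.imwrite("pics/a6.png",cv2.resize(a,None,fx=2.2,fy=2.2))
b=cv2.imread("pics/top6.png")[150:270,375:510];cv2.imwrite("pics/b6.png",cv2.resize(b,None,fx=4,fy=4))
o=ctrl.get_obs();print(o["tool_pos"],np.degrees(2*np.arctan2(o["tool_rot"][1],o["tool_rot"][0])),o["opening"])
E
```

```text
[582.07200817 233.21463237]
[array([590.67990932, 259.67980158]), array([554.51930663, 244.31596399]), array([569.76323078, 208.62028322])] [580.22157005 234.1500424 ]
t: 37.6
tool_pos: [0.5472, 0.0161, 0.1742]
tool_rot: [-1.862, -2.527, 0.001]
contact_force: [0.5, 0.5, -0.9]
opening: 0.0854
t: 38.6
tool_pos: [0.5815, 0.2324, 0.175]
tool_rot: [-1.756, -2.604, 0.002]
contact_force: [0.7, 0.5, 0.5]
opening: 0.0849
[0.58181844 0.23139881 0.17538992] -248.04960851789568 0.08473948991876804
```

View pics/a6.png

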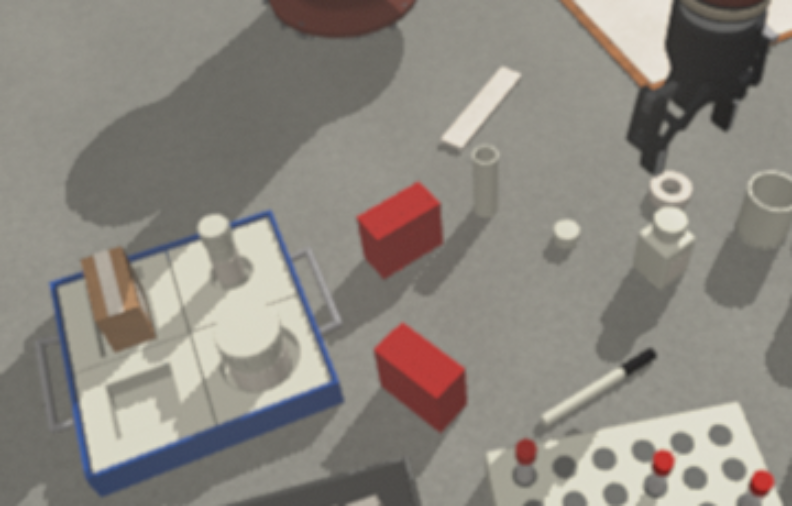

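View pics/b6.png

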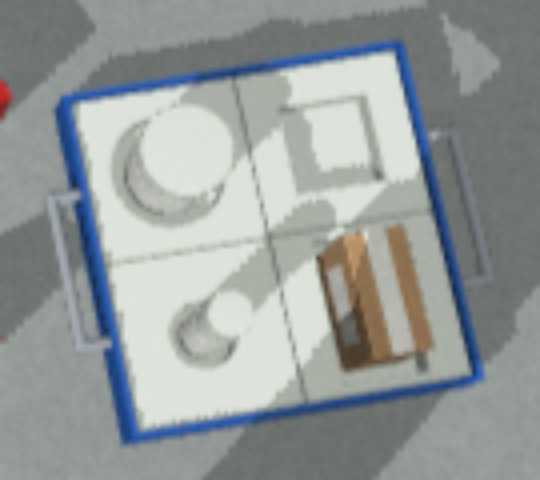

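```bash
python3 -m handwheel '{"offset":[[0,0.02,-0.3],[0,0.02,-0.8],[0,0.02,-1.3],[0,0.02,-1.8],[0,0.02,-2.3],[0,0.02,-2.8],[0,0.02,-3.2],[0,0.02,-3.45],[0,0.02,-3.55],[0,0.02,-3.55]],"roll":[0.1,0.1,0.1,0.1,0.1,0.1,0.1,0.1,0.1,0.1]}' 85 40 && python3 -m handwheel '{"offset":[[0,0,0],[0,0,0],[0,0,0],[0,0,0],[0,0,0],[0,0,0],[0,0,0],[0,0,0],[0,0,0],[0,0,0]],"roll":[0,0,0,0,0,0,0,0,0,0]}' 0 40 && python3 -m handwheel '{"offset":[[0,0,0.2],[0,0,0.6],[0,0,1.1],[0,0,1.6],[0,0,2.1],[0,0,2.6],[0,0,3.1],[0,0,3.5],[0,0,3.7],[0,0,3.75]],"roll":[0,0,0,0,0,0,0,0,0,0]}' 0 40
```

```text
t: 39.7
tool_pos: [0.582, 0.2325, 0.0333]
tool_rot: [-1.744, -2.613, 0.001]
contact_force: [-0.1, 0.1, 0.1]
opening: 0.0848
t: 40.7
tool_pos: [0.583, 0.233, 0.0349]
tool_rot: [1.743, 2.612, 0.002]
contact_force: [-0.6, 1.1, 6.2]
opening: 0.0434
t: 41.7
tool_pos: [0.5826, 0.2328, 0.1852]
tool_rot: [1.743, 2.612, 0.002]
contact_force: [0.4, 0.6, -1.1]
opening: 0.0435
```

```bash
python3 -m handwheel '{"offset":[[0.05,-0.2,0],[0.05,-0.7,0],[0.1,-1.3,0],[0.1,-2.0,0],[0.15,-2.8,0],[0.2,-3.6,0],[0.2,-4.4,0],[0.25,-5.2,0],[0.3,-6.0,0],[0.3,-6.8,0]],"roll":[0,-0.1,-0.2,-0.4,-0.5,-0.6,-0.8,-1.0,-1.2,-1.3]}' 0 40 && python3 -m handwheel '{"offset":[[0,-0.8,0],[0.05,-1.6,0],[0.1,-2.4,0],[0.1,-3.2,0],[0.15,-4.0,0],[0.2,-4.8,0],[0.2,-5.5,0],[0.23,-6.1,0],[0.23,-6.5,0],[0.23,-6.53,0]],"roll":[0,-0.1,-0.2,-0.4,-0.5,-0.6,-0.8,-1.0,-1.2,-1.2]}' 0 40;  python3 - <<'E'
from station import ctrl
import cv2,numpy as np
for n in("scene","top"):
    d=ctrl.get_image(n); cv2.imwrite(f"pics/{n}7.png",d["img"][:,:,::-1]); np.savez(f"pics/{n}7.npz",**d)
a=cv2.imread("pics/scene7.png")[130:330,60:280]
cv2.imwrite("pics/a7.png",cv2.resize(a,None,fx=3,fy=3))
o=ctrl.get_obs();print(o["tool_pos"],np.degrees(2*np.arctan2(o["tool_rot"][1],o["tool_rot"][0])),o["opening"])
from h import *
p=o["tool_pos"];u,v=proj("scene",(p[0],p[1],p[2]-.035));print((u-60)*3,(v-130)*3)
# flask pocket from b6 corners
P=[ray("top",(u+.5)/4+374.5,(v+.5)/4+149.5,.035)[:2]*1000 for u,v in[(283,107),(367,95),(382,178),(302,192)]];print(P,np.mean(P,0))
E
```

```text
t: 42.7
tool_pos: [0.5932, -0.0411, 0.182]
tool_rot: [-1.917, -2.486, 0.002]
contact_force: [-0.1, -0.4, -0.8]
opening: 0.0433
t: 43.7
tool_pos: [0.6024, -0.3022, 0.1823]
tool_rot: [-2.072, -2.359, 0.001]
contact_force: [-0.6, 1.2, 0.0]
opening: 0.0437
[ 0.60287398 -0.30017541  0.18280844] -262.4381052289841 0.04348603451982987
232.51317747376552 361.55649799946684
[array([ 631.19751032, -269.88058173]), array([ 637.74014985, -326.62156246]), array([ 580.75940486, -331.35212258]), array([ 572.91881244, -277.61822367])] [ 605.65396937 -301.36812261]
```

View pics/a7.png

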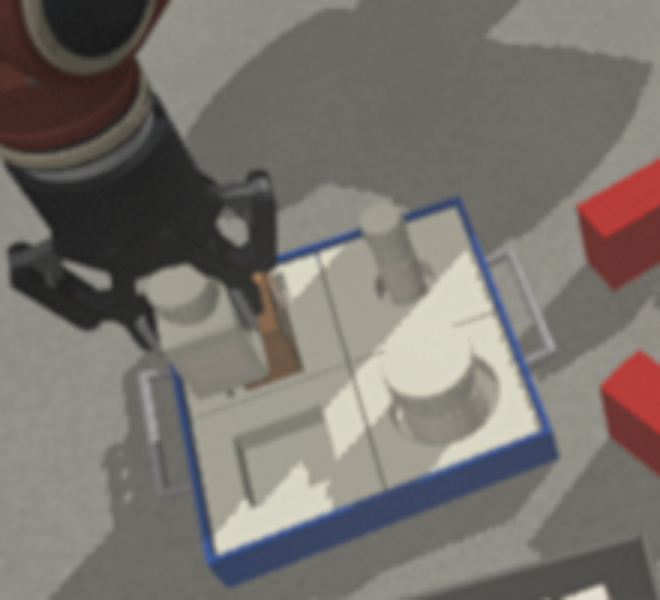

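```bash
python3 -m handwheel '{"offset":[[0.04,0,-0.3],[0.04,0,-0.7],[0.04,0,-1.2],[0.04,0,-1.7],[0.04,0,-2.1],[0.04,0,-2.5],[0.04,0,-2.8],[0.04,0,-3.0],[0.04,0,-3.1],[0.04,0,-3.15]],"roll":[0,0,0,0,0,0,0,0,0,0]}' 0 40 && python3 -m handwheel '{"offset":[[0,0,-0.02],[0,0,-0.04],[0,0,-0.06],[0,0,-0.08],[0,0,-0.1],[0,0,-0.12],[0,0,-0.14],[0,0,-0.15],[0,0,-0.15],[0,0,-0.15]],"roll":[0,0,0,0,0,0,0,0,0,0]}' 0 40
```

```text
t: 44.8
tool_pos: [0.6051, -0.3006, 0.0577]
tool_rot: [2.07, 2.363, 0.0]
contact_force: [-0.5, 0.2, -1.0]
opening: 0.0435
t: 45.8
tool_pos: [0.605, -0.3005, 0.0517]
tool_rot: [2.07, 2.363, 0.0]
contact_force: [-0.2, -0.1, -1.1]
opening: 0.0434
```

```bash
python3 -m handwheel '{"offset":[[0,0,-0.02],[0,0,-0.03],[0,0,-0.05],[0,0,-0.06],[0,0,-0.08],[0,0,-0.09],[0,0,-0.1],[0,0,-0.1],[0,0,-0.1],[0,0,-0.1]],"roll":[0,0,0,0,0,0,0,0,0,0]}' 0 40
```

```text
t: 46.8
tool_pos: [0.6049, -0.3005, 0.048]
tool_rot: [-2.07, -2.363, 0.0]
contact_force: [-1.2, 1.4, 1.9]
opening: 0.0432
```

```bash
python3 -m handwheel '{"offset":[[0,0,-0.01],[0,0,-0.01],[0,0,-0.02],[0,0,-0.02],[0,0,-0.02],[0,0,-0.02],[0,0,-0.02],[0,0,-0.02],[0,0,-0.02],[0,0,-0.02]],"roll":[0,0,0,0,0,0,0,0,0,0]}' 0 40
```

```text
t: 47.8
tool_pos: [0.605, -0.3005, 0.0479]
tool_rot: [-2.07, -2.363, 0.0]
contact_force: [-4.0, 2.2, 7.1]
opening: 0.0431
```

```bash
python3 -m handwheel '{"offset":[[0,0,0],[0,0,0],[0,0,0],[0,0,0],[0,0,0],[0,0,0],[0,0,0],[0,0,0],[0,0,0],[0,0,0]],"roll":[0,0,0,0,0,0,0,0,0,0]}' 68 40 && python3 -m handwheel '{"offset":[[0,0,0.2],[0,0,0.5],[0,0,0.9],[0,0,1.4],[0,0,1.9],[0,0,2.4],[0,0,2.8],[0,0,3.1],[0,0,3.3],[0,0,3.3]],"roll":[0,0,0,0,0,0,0,0,0,0]}' 68 && python3 -m handwheel '{"offset":[[0,0.4,0],[0,1.0,0],[0,1.8,0],[0,2.7,0],[0,3.6,0],[-0.2,4.5,0],[-0.4,5.5,0],[-0.6,6.4,0],[-0.8,7.2,0],[-0.8,7.6,0]],"roll":[0,0,0,0,0,0,0,0,0,0]}';  python3 - <<'E'
from station import ctrl
import cv2,numpy as np
for n in("scene","top"):
    d=ctrl.get_image(n); cv2.imwrite(f"pics/{n}8.png",d["img"][:,:,::-1]); np.savez(f"pics/{n}8.npz",**d)
a=cv2.imread("pics/scene8.png")[100:330,90:500]
b=cv2.imread("pics/top8.png")[150:270,375:510]
cv2.imwrite("pics/a8.png",cv2.resize(a,None,fx=1.9,fy=1.9));cv2.imwrite("pics/b8.png",cv2.resize(b,None,fx=4,fy=4))
E
```

```text
t: 48.8
tool_pos: [0.6049, -0.3005, 0.0469]
tool_rot: [-2.07, -2.363, 0.0]
contact_force: [0.2, 0.2, -0.2]
opening: 0.0679
t: 49.8
tool_pos: [0.6055, -0.3009, 0.1805]
tool_rot: [2.069, 2.362, 0.001]
contact_force: [-0.1, -0.3, 0.6]
opening: 0.0679
t: 50.8
tool_pos: [0.5709, 0.0068, 0.1772]
tool_rot: [-2.065, -2.364, 0.002]
contact_force: [0.6, -0.2, 0.4]
opening: 0.0681
```

View pics/a8.png

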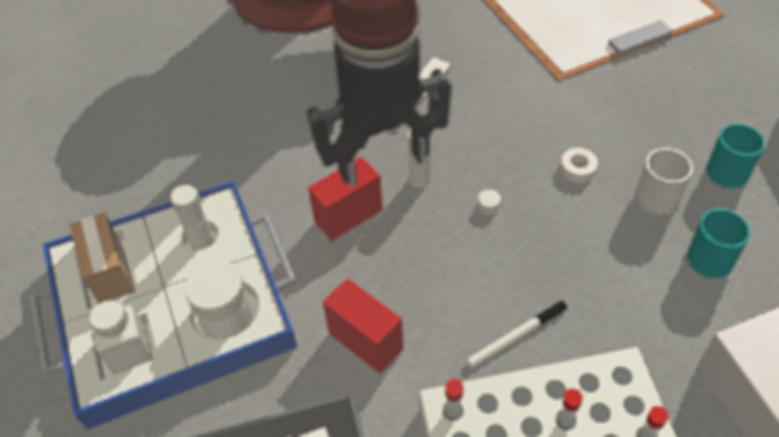

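View pics/b8.png

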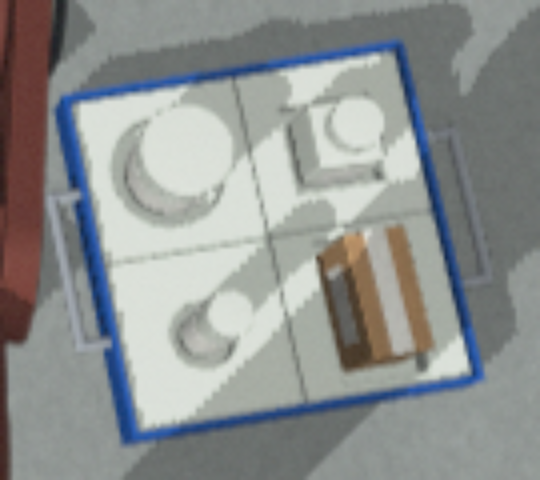

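View pics/top8.png

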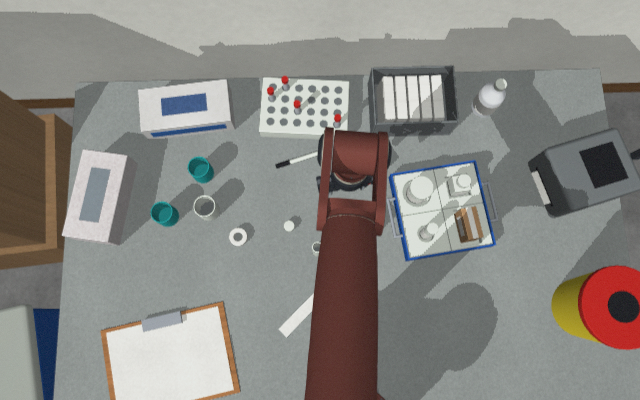

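Run:
```python
from h import *
for n,b,a,h in[("flask",(355,122),(108,319),.085),("tube",(230,315),(185,194),.1),("jar",(187,152),(216,281),.075)]:
  for z in(h,h+.013):
    t=ray("top",b[0]/4+374.6,b[1]/4+149.6,z);s=ray("scene",a[0]/1.9+89.8,a[1]/1.9+99.8,z)
    print(n,round(z,3),np.round(1000*t[:2],1),np.round(1000*s[:2],1))
```

```text
flask 0.085 [ 607.  -301.5] [ 602. -303.]
flask 0.098 [ 603.8 -297.5] [ 610.9 -299.4]
tube 0.1 [ 482.5 -208.3] [ 470.1 -207.7]
tube 0.113 [ 480.5 -205.2] [ 481.6 -205.8]
jar 0.075 [ 593.  -194.8] [ 580.4 -191.6]
jar 0.088 [ 589.9 -191.9] [ 589.6 -190. ]
```

Run:
```python
from h import *
a=cv2.imread("pics/scene8.png")[250:305,125:185];cv2.imwrite("pics/c8.png",cv2.resize(a,None,fx=10,fy=10,interpolation=cv2.INTER_CUBIC))
for p in[(.604,-.3,.098),(.604,-.3,.013),(.604,-.3,.073)]:
  u,v=proj("scene",p);print((u-125)*10,(v-250)*10)
```

```text
211.5284645896375 147.91093394577445
339.59502564959337 355.0177325768203
251.32737755733615 212.27297650797595
```

View pics/c8.png

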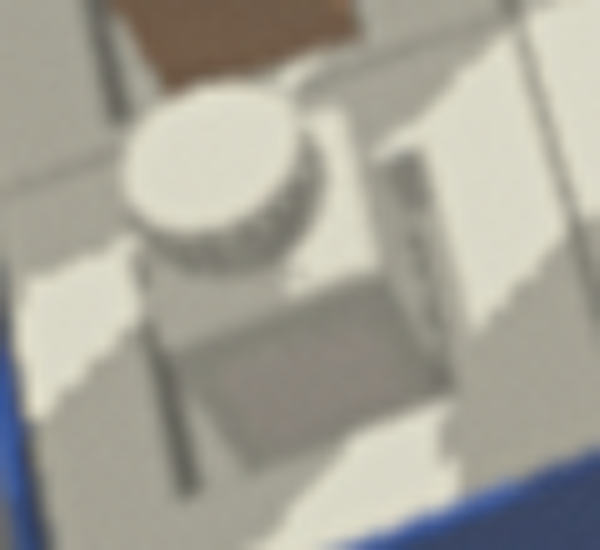

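```bash
python3 -c "
from station import ctrl
print(ctrl.finish_job())"
```

```text
the job is handed in; nothing more can be done
None
```

I packed the capped tube, lidded jar, taped carton and square bottle, in that order, each into its matching foam pocket. I lowered each one until the floor contact showed on the wrist force (final readings 3 to 10 N), then released it. I handed the job in after about 51 s, with the gripper holding nothing and well clear of everything.

**Last checks:**
- **Placement:** the final pictures show all four standing upright in their own pockets. The tube and jar tops are within about 2 mm of the expected place and height in both camera views.
- **Left behind:** the open jar stands where it was. The open tube also appears to stand where it was, though the arm partly hid it in the last pictures.
- **One disagreement:** my first two-view check of the bottle cap was about 7 mm apart between the cameras. A zoomed view cut this to about one pixel (2–3 mm), with the bottle upright and gaps visible around it, so I put the difference down to where I picked the cap centre.

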